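# Find the gap of a binding jig with a stepped gauge

## Task

Find out how wide the gap of the binding jig is: take the yellow stepped gauge out of its stand and try its steel leaves one by one in the gap between the back fence and the brass jaw, thinnest first and one size at a time, gently and without shifting the jaw, until a leaf binds on top of the jaw instead of going in. Then leave the gauge standing let go in the jig with the thickest leaf that does go in pushed down to the base plate, and leave the other things on the desk undisturbed.

Things in the scene. Friction and masses are not known exactly. Their poses are not given: they have to be found in the camera images.
- gap_floor (a point): Foot of the steel back fence's face, at the middle of the gap, on the jig's base plate (8 mm above the desk). x points from jaw to fence, y along the fence (left seen from the jaw), z up. The fence's face is the plane x = 0: 40 mm wide (y -20 to 20), 40 mm high, 16 mm thick. The gap runs from x = 0 to -g, open at the top and both sides; g is unknown, 5 to 12.5 mm.
- fence_top (a point): Middle of the fence face's upper edge, 40 mm above gap_floor. The brass jaw facing the fence is 18 mm wide (y -9 to 9) with a flat top 26 mm above gap_floor: the fence stands 14 mm higher, so a leaf can be felt against it before going down. A clamped carriage with black thumbscrew (to 32 mm above gap_floor) lies behind the jaw; it slips if the jaw is pushed back with over 18 N.
- jig: The fixed binding jig, axes as gap_floor; origin on the desk, 8 mm below gap_floor. Grey base plate 8 mm thick, 230 mm along y (centred), from 80 mm before (-x) to 35 mm beyond the origin; bare on both sides of jaw and fence, so that the other leaves of the gauge stand on it too.
- gauge_grip (a point): Centre of the gauge's yellow bar: 112 mm long (y), 14 mm thick (x; grip it across this), 30 mm high. Four steel leaves 16 mm wide, 30 mm apart, hang 56 mm below the bar, tips 70 mm below this point. z is up. The side at x = +7 mm is flush: bar and all leaves lie in that plane, the steps are on the other side. Set that side to the fence. 0.15 kg.
- gauge: The stepped gauge, 86 mm high; origin 70 mm below gauge_grip, same axes. It starts upright in a low black fixed stand, leaf tips 6 mm above the desk between rails that reach 23 mm above the desk, flush side away from the robot. Lift it straight up 30 mm or more. Leaves bear 1 to 4 black pips, thinnest to thickest.
- leaf1_tip (a point): Tip of leaf 1, 4 mm thick (x -4 to 0 mm from this point): middle of its lower edge on the flush side; 45 mm to +y of the bar's centre.
- leaf2_tip (a point): Tip of leaf 2, 7 mm thick, same point; 15 mm to +y of the bar's centre.
- leaf3_tip (a point): Tip of leaf 3, 10 mm thick, same point; 15 mm to -y of the bar's centre.
- leaf4_tip (a point): Tip of leaf 4, 13 mm thick, same point; 45 mm to -y of the bar's centre.
- pen_cup: Dark brown empty pen cup standing beyond the work, 81 mm across, 100 mm high; origin at its foot. Not to be disturbed.
- red_cap: Red plastic cap standing open side down, 73 mm across, 64 mm high; origin at its foot. Not to be disturbed.
- eraser: Blue and white eraser, 23x48x13 mm; origin at its underside. Not to be disturbed.
There are look-alikes about, which are no part of the job. Of the things that look like the gauge, the smallest one is meant.

How it is judged:
By the outcome, as a careful person would: the job done as asked, in the order asked, and still so for the second after the job is handed in, with the robot touching nothing.
It also fails if it takes over 72 s, if anything falls off the work surface, if the arm or the gripper's body presses on something with over 40 N, if the wrist force passes 120 N, or if a joint passes its speed limit or range.

## Robot

A 7-joint arm with a two-finger parallel gripper is mounted at the origin on a cart in front of the work surface, level with it; the furniture and walls round the work are solid. World frame = base frame: x ahead of the robot, y to its left, z up, the work surface at z = 0. Lengths are in mm, angles in rad, forces in N, time in s.
With the tool pointing down it reaches from about 400 to 900 mm from the base axis. Payload 5.5 kg.
Tool frame: the origin (TCP) lies between the finger pads; the fingertips stand 11 mm ahead of it and the grasp point (between the pads) lies 8 mm behind it (robot.tip_reach is the distance from the TCP to the fingertips, in mm); z points along the fingers, y is the line along which they close (so a half turn about z gives the same grasp; the last joint's range is limited). The gripper opens to 85 mm and grips with 20 to 120 N. Pads are 22 mm wide; open, the fingers measure 114 mm over their backs; the gripper's body (76 mm by 85 mm) begins 54 mm behind the grasp point. The pads swing forward as they close: fully open they stand 13 mm farther back than shut.
Start: joints at [1.501, 0.501, -0.427, 1.55, 0.221, 1.138, -0.21], TCP at [212.381, -614.324, 242.31] pointing down, gripper open.
Joint ranges: [-2.88, 2.88], [-0.31, 2.03], [-1.54, 1.56], [0.2, 2.42], [-1.41, 4.55], [0.19, 2.02], [-2.57, 2.57]. Speed limits (rad/s): [2.57, 2.57, 3.14, 3.14, 3.14, 3.14, 3.14].

## Interface

Orientations are given as a unit quaternion [x, y, z, w].
In Python, from cell import robot, cams gives the robot as it stands.
- The arm moves only by the tool jog_arm, never from a script. Its argument "motion" is a list of rows, each a list of 5 numbers: the shift along the tool's x, y, z in units of 25 mm (1.0 is 25 mm), then the turn about the tool's z in units of 6 degrees (1.0 is 6 degrees), then the closure in counts, from 0 (fully open) to 255 (shut). In form: [[x, y, z, spin, grip], ...]. A call has 1 to 20 rows; each row shifts and turns the commanded pose from where the row before left it, along the tool's axes as they then stand; what a row does not reach is not made up. A row lasts 1/12 s, in which the tool goes at most 41.7 mm and 7.16 degrees, less where a joint would pass 70% of its speed; a pose out of reach is approached as far as the arm can. A call is refused whole if a number of a shift passes 1 or a number of a turn 1, either way. A call with a gripper value outside its range is refused whole. The fingers move at their own pace and stop on an object; "squeeze" is the grip in N (left out, the last holds). Time passes only in rows, so rows that do not move let the fingers close. It gives the time, the measured TCP pose, the force, the opening and the grip force at its end, in the units of the state.
- robot.observe(): the state, without advancing time (a new reading comes with each control period).
- cams.read_camera(name): name is "scene" or "top"; returns (picture, depth): 400x640x3 uint8, red, green, blue; 400x640 float32, mm along the optical axis (not along the pixel's ray), 0 where there is no reading.
- cams.camera_info(name): a dict with "fovy" (degrees; the focal length in pixels is half the picture's height over the tangent of half this angle, whatever the lens; pixels are square), "cx", "cy" (the principal point, pixels), "k1" (the pictures are not rectified: a ray, as slopes to the right and down, at radius r is drawn at 1 + k1 r^2 times it, then the intrinsics apply), "xyz" and "attitude" of the camera in the world. Camera axes: x right, y down, z forward; pixel columns grow to the right and rows downward; lengths in mm; the calibration is good to about 2 mm. A picture is of the moment at which its call begins. camera_info takes no time and is no camera call.
- robot.hand_in(): hands the job in; it is judged then, once.
The state is a dict: "t": time; "q": joint angles; "joint_vel": joint speeds; "tau": joint torques, N m; "tool_pos": TCP position; "tool_rot": TCP orientation; "ft_force": force on the tool from outside, world axes, zero at the start; "torque": the same for the moment, N m; "width": finger opening in mm; "grasp_force": force on a finger pad.
Only numpy, scipy, OpenCV 4.12 (cv2) and the standard library are available. Lean on these libraries where they do the work, as an engineer would, in place of code of your own. Each camera call takes 0.05 s, during which the arm holds its last target. There are 200 camera calls.

## Working session

There is one attempt and no reset: what is moved stays moved. The work goes in short steps, Python scripts to look and compute and a tool call to move; the robot and the scene stay as the last step left them, time stands still between calls to the robot, and variables do not carry over. Pictures are saved under pics/ and viewed, at most 10 in all, crops included, and the job is handed in when it is done.

Besides the shell and the picture viewer there is one more tool, called after ">>>" by a JSON object that holds its "fn" and its "kwargs". jog_arm: Moves the arm, as the interface text tells. Its arguments: {"type":"object","properties":{"motion":{"type":"array"},"squeeze":{"type":"number"}},"required":["motion"]}

```bash
ls; mkdir -p pics; cat > h.py <<'E'
import numpy as np, cv2
from cell import robot, cams
from scipy.spatial.transform import Rotation as R
def rot(i):
    a=np.array(i["attitude"],float)
    return a.reshape(3,3) if a.size==9 else R.from_quat(a).as_matrix()
def KD(i):
    f=200/np.tan(np.radians(i["fovy"])/2)
    return np.array([[f,0,i["cx"]],[0,f,i["cy"]],[0,0,1]]),np.array([i["k1"],0,0,0,0.])
def rays(name,px):
    i=cams.camera_info(name);K,D=KD(i)
    s=cv2.undistortPoints(np.array(px,float).reshape(-1,1,2),K,D)[:,0]
    return np.array(i["xyz"],float),np.c_[s,np.ones(len(s))]@rot(i).T
def onz(name,px,z):
    o,d=rays(name,px);return o+d*((z-o[2])/d[:,2])[:,None]
def atdepth(name,px,dep):
    o,d=rays(name,px);return o+d*np.array(dep)[:,None]
def proj(name,P):
    i=cams.camera_info(name);K,D=KD(i);Rm=rot(i).T
    return cv2.projectPoints(np.array(P,float).reshape(-1,3),cv2.Rodrigues(Rm)[0],-Rm@np.array(i["xyz"],float),K,D)[0][:,0]
def cloud(name,dep):
    v,u=np.mgrid[0:400,0:640];px=np.c_[u.ravel(),v.ravel()]
    return atdepth(name,px,dep.ravel()).reshape(400,640,3)
E
python3 - <<'E'
from h import *
for n in("scene","top"):
    im,d=cams.read_camera(n);np.savez(f"{n}0.npz",im=im,d=d);cv2.imwrite(f"pics/{n}0.png",im[:,:,::-1]);print(cams.camera_info(n))
print(robot.observe())
E
```

```text
pics
{'fovy': 51.728468362710004, 'cx': 317.4517231093771, 'cy': 198.20274042280036, 'k1': -0.020465527854427446, 'xyz': array([   2.58466674,  608.35534617, 1044.98614113]), 'attitude': array([-0.31171989,  0.88493474, -0.32414472,  0.12104308])}
{'fovy': 53.15781841542646, 'cx': 322.09562251139465, 'cy': 210.14383777015126, 'k1': -0.08939840140308139, 'xyz': array([ 471.04837325,    1.51604542, 1200.21943309]), 'attitude': array([ 0.71299969, -0.70070553,  0.01945704, -0.01626722])}
{'t': 0.1, 'q': array([ 1.50119715,  0.50176005, -0.42680044,  1.55134019,  0.22082683,
        1.1382833 , -0.21033088]), 'joint_vel': array([-5.40467351e-04, -3.02615824e-03, -5.27033334e-04, -4.77528873e-03,
        2.15085644e-04,  9.65869158e-05,  3.25215715e-04]), 'tau': array([-1.13146761e-02, -5.70812845e+01, -5.83839342e+00, -2.81749177e+01,
        1.05006152e-02,  5.54700382e-03, -4.83314022e-05]), 'tool_pos': array([ 212.10545796, -613.7889719 ,  241.36086921]), 'tool_rot': array([ 9.86185356e-01,  1.65643271e-01, -1.23967677e-04, -8.57778113e-04]), 'ft_force': array([-0.02944935,  0.19962405,  0.45765207]), 'torque': array([-0.0593408 ,  0.00699763, -0.04112902]), 'grasp_force': 0.0, 'width': 85.87506295136197}
```

View pics/top0.png

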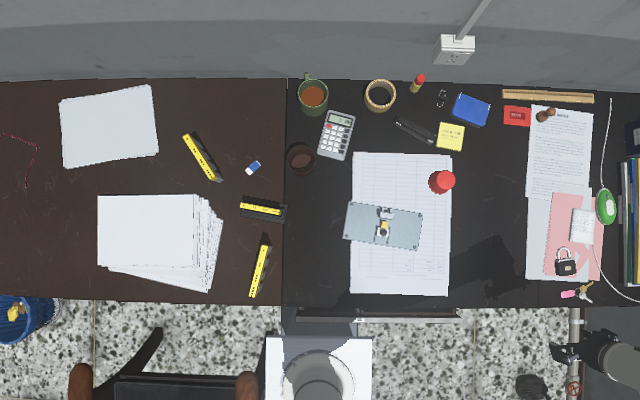

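View pics/scene0.png

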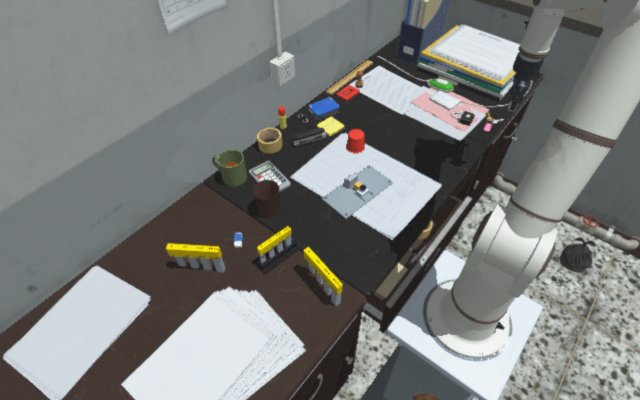

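Candidates for the gauge in the top view are yellow bars at (200,157), (262,208) and (260,268). The middle one sits in a black stand and looks smallest. The jig is at (384,226). Next I'll measure these and take one close crop.

```bash
python3 - <<'E'
from h import *
T=np.load("top0.npz");im,d=T["im"],T["d"];S=np.load("scene0.npz")
hsv=cv2.cvtColor(im,cv2.COLOR_RGB2HSV)
C=cloud("top",d);CS=cloud("scene",S["d"])
m=cv2.inRange(hsv,(22,150,120),(34,255,255))
n,l,st,ce=cv2.connectedComponentsWithStats(m)
for k in range(1,n):
    if st[k,4]>60:
        P=C[l==k];r=cv2.minAreaRect(P[:,:2].astype(np.float32));print(ce[k],st[k,4],"zmax",np.percentile(P[:,2],[5,50,95]).round(1),r)
hs=cv2.cvtColor(S["im"],cv2.COLOR_RGB2HSV);ms=cv2.inRange(hs,(22,150,100),(34,255,255))
n,l,st,ce=cv2.connectedComponentsWithStats(ms)
for k in range(1,n):
    if st[k,4]>60:
        P=CS[l==k];r=cv2.minAreaRect(P[:,:2].astype(np.float32));print("S",ce[k],st[k,4],np.percentile(P[:,2],[2,50,98]).round(1),r)
# jig plate
a=C[...,2];g=((a>3)&(a<14)&(hsv[...,1]<80)&(hsv[...,2]>90)).astype(np.uint8);g[:, :335]=0;g[:,430:]=0;g[:195]=0;g[255:]=0
P=C[g>0];print("plate",P.shape,np.median(P[:,2]),cv2.minAreaRect(P[:,:2].astype(np.float32)))
for n_,im_,C_,box in(("top",im,C,(195,255,335,430)),("scene",S["im"],CS,(155,220,315,400))):
    y0,y1,x0,x1=box;sub=C_[y0:y1,x0:x1];k=sub[...,2]>20
    print(n_,np.percentile(sub[k][:,2],[5,50,95,100]).round(1))
    hi=sub[...,2]>43;print(" fence",hi.sum(),np.median(sub[hi][:,2]),cv2.minAreaRect(sub[hi][:,:2].astype(np.float32)))
a=cv2.resize(im[180:300,230:440][:, :],None,fx=3.8,fy=3.8,interpolation=cv2.INTER_CUBIC)[:300]
b=cv2.resize(S["im"][150:310,230:400],None,fx=3,fy=3,interpolation=cv2.INTER_CUBIC)
top=cv2.resize(im[190:250,340:430],None,fx=4.2,fy=4.2,interpolation=cv2.INTER_CUBIC)
cv2.imwrite("pics/jig_top.png",top[:,:,::-1]);cv2.imwrite("pics/close.png",b[:,:,::-1])
E
```

```text
[196.8951049  153.12587413] 143 zmax [  9.5 109.6 112.3] ((682.8968505859375, 363.3057556152344), (189.07778930664062, 35.93429183959961), 35.20468521118164)
S [273.6984127  239.99206349] 378 [-1.7 85.9 94.7] ((323.20318603515625, 375.2463684082031), (107.57435607910156, 785.4757080078125), 46.18219757080078)
S [193.25295858 250.25      ] 676 [ -1.6 104.4 113.8] ((397.825927734375, 434.64044189453125), (136.8219451904297, 860.8878784179688), 70.70043182373047)
S [322.73559322 269.59322034] 590 [ -1.5 108.7 114.6] ((207.11260986328125, 319.82183837890625), (103.44807434082031, 699.7367553710938), 43.74066162109375)
plate (3102, 3) 7.661971345338088 ((492.42095947265625, -195.5475616455078), (177.935302734375, 263.703369140625), 0.7547900676727295)
top [  21.8   39.  1200.2 1200.2]
 fence 107 48.76428528885117 ((474.04010009765625, -110.8347396850586), (63.62693786621094, 215.588134765625), 17.968334197998047)
scene [  21.1   36.5 1045.  1045. ]
 fence 77 49.33920765022458 ((249.4911651611328, 191.8827667236328), (53.705570220947266, 966.8323974609375), 33.84105682373047)
```

View pics/close.png

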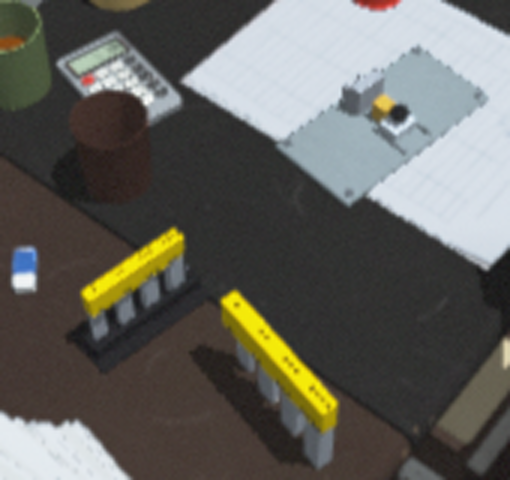

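View pics/jig_top.png

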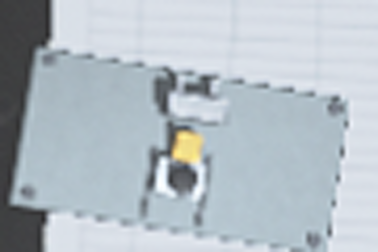

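The crop shows the small gauge upright in the black stand (scene ~(275,245)). The larger look-alike is in front of it. In the jig, the fence lies beyond the brass jaw, with the fence on the +x (world) side. Now the precise poses.

```bash
cat > meas.py <<'E'
from h import *
def clean(C,lo,hi,roi):
    x0,x1,y0,y1=roi
    return (C[...,2]>lo)&(C[...,2]<hi)&(C[...,0]>x0)&(C[...,0]<x1)&(C[...,1]>y0)&(C[...,1]<y1)
def big(m):
    n,l,st,_=cv2.connectedComponentsWithStats(m.astype(np.uint8));k=1+np.argmax(st[1:,4]);return l==k
def rect(n,m,z):
    c,_=cv2.findContours(m.astype(np.uint8),cv2.RETR_EXTERNAL,cv2.CHAIN_APPROX_NONE)
    c=max(c,key=len)[:,0].astype(float);P=onz(n,c,z)[:,:2].astype(np.float32);return cv2.minAreaRect(P)
E
python3 - <<'E'
from meas import *
for n in("top","scene"):
    Z=np.load(n+"0.npz");im,d=Z["im"],Z["d"];C=cloud(n,d);hsv=cv2.cvtColor(im,cv2.COLOR_RGB2HSV)
    ok=d>0
    plate=clean(C,4.5,12,(330,600,-330,-20))&ok
    plate=big(plate);print(n,"plate",plate.sum(),"z",np.median(C[plate][:,2]),rect(n,plate,8))
    f=clean(C,43,53,(380,560,-260,-80))&ok;f=big(f);print(n,"fence",f.sum(),np.median(C[f][:,2]),rect(n,f,48),C[f].mean(0))
    br=clean(C,27,42,(380,560,-260,-80))&(hsv[...,0]>15)&(hsv[...,0]<32)&(hsv[...,1]>110);br=big(br);print(n,"brass",br.sum(),np.median(C[br],0),rect(n,br,34))
    y=clean(C,55,100,(420,580,60,230))&ok;y=big(y&(hsv[...,1]>100));print(n,"bar",y.sum(),np.percentile(C[y][:,2],[5,50,95]),C[y].mean(0),rect(n,y,92))
    t=y&(C[...,2]>88);t=big(t);print(n,"bartop",t.sum(),C[t].mean(0),rect(n,t,92))
    s=clean(C,15,28,(420,580,60,230))&ok;s=big(s);print(n,"stand",s.sum(),rect(n,s,23))
E
```

```text
top plate 2329 z 8.233664351136895 ((489.29266357421875, -186.59722900390625), (233.83616638183594, 130.75205993652344), 79.83627319335938)
top fence 80 48.048365499040074 ((517.55859375, -188.3851318359375), (40.62540054321289, 16.206130981445312), 81.53904724121094) [ 517.62897683 -188.43681802   48.02471287]
top brass 20 [ 491.18240984 -184.78471528   35.23395489] ((491.1844787597656, -183.51950073242188), (14.620070457458496, 14.745912551879883), 0.9249473214149475)
top bar 212 [85.8771843  91.17354557 94.40011522] [528.40534352 171.14351693  90.43349703] ((528.1307983398438, 170.4803924560547), (113.4792709350586, 14.591517448425293), 80.14177703857422)
top bartop 186 [528.62599925 169.87682546  91.48874876] ((528.4871215820312, 170.704345703125), (111.80549621582031, 13.965926170349121), 80.14177703857422)
top stand 224 ((528.2127685546875, 169.2127227783203), (125.11961364746094, 31.954858779907227), 80.1028823852539)
scene plate 1405 z 8.22222241626423 ((490.8069152832031, -187.05697631835938), (248.80589294433594, 135.67701721191406), 79.24698638916016)
scene fence 51 48.21479896952519 ((516.53759765625, -186.828125), (42.7624397277832, 18.591564178466797), 80.00949096679688) [ 517.0079959  -187.22892      48.05477586]
scene brass 29 [ 489.32295347 -183.45364566   34.23910428] ((489.7145080566406, -182.75990295410156), (16.538982391357422, 22.753246307373047), 35.68145751953125)
scene bar 347 [65.93940809 87.47145752 93.4954255 ] [525.78602197 177.4776368   83.50033637] ((520.3983154296875, 179.34254455566406), (118.44599914550781, 29.927459716796875), 79.50105285644531)
scene bartop 167 [527.675643   173.26682721  91.02981514] ((526.8645629882812, 174.31834411621094), (110.90180969238281, 15.870420455932617), 79.1846923828125)
scene stand 203 ((525.2371826171875, 171.26783752441406), (119.60414123535156, 36.48354721069336), 81.69912719726562)
```

>>> {"fn": "jog_arm", "kwargs": {"motion": [[0,0,0,-1,0],[0,0,0,-1,0],[0,0,0,-1,0],[0,0,0,-1,0],[0,0,0,-1,0],[0,0,0,-1,0],[0,0,0,-1,0],[0,0,0,-1,0],[0,0,0,-1,0],[0,0,0,-1,0],[0,0,0,0,0]]}}

```text
t: 1.02
tool_pos: [212.1, -614.0, 241.6]
tool_rot: [0.77, 0.638, 0.0, -0.001]
ft_force: [-0.7, -1.2, -0.9]
width: 85.4
grasp_force: 0.0
```

```bash
cat >> h.py <<'E'
def goto(P,yaw=None):
    """print shift in tool units to world point P and spin units so that tool x has world angle yaw(deg)"""
    s=robot.observe();M=R.from_quat(s["tool_rot"]).as_matrix()
    a=np.degrees(np.arctan2(M[1,0],M[0,0]))
    print("t",round(s["t"],2),"pos",s["tool_pos"].round(1),"yaw %.2f"%a,"F",s["ft_force"].round(1),"T",s["torque"].round(2),"w %.1f g %.0f"%(s["width"],s["grasp_force"]),"z-axis",M[:,2].round(4),"q",s["q"].round(2))
    print("units",(M.T@(np.array(P,float)-s["tool_pos"])/25).round(3),"spin",None if yaw is None else round(-(yaw-a)/6,3))
E
python3 - <<'E'
from meas import *
goto([528.4,170.8,190],80)
# plate edges by line fit in a -10deg frame
ps=np.radians(-10.);ex=np.array([np.cos(ps),np.sin(ps)]);ey=np.array([-np.sin(ps),np.cos(ps)])
o=np.array([509.4,-186.6])
for n in("top","scene"):
    Z=np.load(n+"0.npz");im,d=Z["im"],Z["d"];C=cloud(n,d)
    m=big(clean(C,4.5,12,(330,600,-330,-20))&(d>0))
    c,_=cv2.findContours(m.astype(np.uint8),cv2.RETR_EXTERNAL,cv2.CHAIN_APPROX_NONE)
    P=onz(n,max(c,key=len)[:,0],8)[:,:2]-o;u,v=P@ex,P@ey
    for nm,a,b,c0 in(("near",v,u,-80),("far",v,u,35),("left",u,v,115),("right",u,v,-115)):
        k=abs(b-c0)<7
        if nm in("near","far"):k&=(abs(a)>25)&(abs(a)<108)
        else: k&=(a>-75)&(a<30)
        for _ in range(3):
            p=np.polyfit(a[k],b[k],1);r=abs(b-np.polyval(p,a));k&=(r<2.0)
        print(n,nm,k.sum(),"slope deg %.2f"%np.degrees(p[0]),"at %.2f"%np.polyval(p,0 if nm in("near","far") else -22),"rms %.2f"%r[k].std())
E
```

```text
t 1.02 pos [ 212.1 -614.   241.6] yaw 79.27 F [-0.7 -1.2 -0.9] T [-0.    0.02 -0.  ] w 85.4 g 0 z-axis [-1.0e-04  1.2e-03 -1.0e+00] q [ 1.65  0.55 -0.65  1.55  0.35  1.17  0.75]
units [33.198  6.587  2.103] spin -0.122
top near 37 slope deg -1.13 at -77.50 rms 0.53
top far 41 slope deg -1.26 at 33.88 rms 0.47
top left 28 slope deg 0.85 at 109.59 rms 0.40
top right 32 slope deg 0.81 at -115.51 rms 0.53
scene near 27 slope deg -0.75 at -78.58 rms 0.50
scene far 33 slope deg -1.47 at 33.33 rms 0.45
scene left 20 slope deg 0.47 at 114.04 rms 0.42
scene right 17 slope deg 1.45 at -114.32 rms 0.43
```

>>> {"fn": "jog_arm", "kwargs": {"motion": [[0.976,0.194,0,-0.12,0],[0.976,0.194,0,0,0],[0.976,0.194,0,0,0],[0.976,0.194,0,0,0],[0.976,0.194,0,0,0],[0.976,0.194,0,0,0],[0.976,0.194,0,0,0],[0.976,0.194,0,0,0],[0.976,0.194,0,0,0],[0.976,0.194,0,0,0],[0.976,0.194,0,0,0],[0.976,0.194,0,0,0],[0.976,0.194,0,0,0],[0.976,0.194,0,0,0],[0.976,0.194,0,0,0],[0.976,0.194,0,0,0],[0.976,0.194,0,0,0],[0,0,0,0,0]]}}

```text
t: 2.52
tool_pos: [369.0, -216.1, 242.5]
tool_rot: [0.766, 0.643, 0.0, -0.0]
ft_force: [-0.2, 0.8, 0.0]
width: 85.4
grasp_force: 0.0
```

>>> {"fn": "jog_arm", "kwargs": {"motion": [[0.976,0.194,0,0,0],[0.976,0.194,0,0,0],[0.976,0.194,0,0,0],[0.976,0.194,0,0,0],[0.976,0.194,0,0,0],[0.976,0.194,0,0,0],[0.976,0.194,0,0,0],[0.976,0.194,0,0,0],[0.976,0.194,0,0,0],[0.976,0.194,0,0,0],[0.976,0.194,0,0,0],[0.976,0.194,0,0,0],[0.976,0.194,0,0,0],[0.976,0.194,0,0,0],[0.976,0.194,0,0,0],[0.976,0.194,0,0,0],[0.976,0.194,0,0,0],[0,0,0,0,0],[0,0,0,0,0]]}}

```text
t: 4.1
tool_pos: [521.7, 174.3, 242.0]
tool_rot: [0.767, 0.642, -0.0, -0.001]
ft_force: [-0.4, 0.0, -0.7]
width: 85.4
grasp_force: 0.0
```

```bash
python3 - <<'E'
from meas import *
n="top";im,d=cams.read_camera(n);C=cloud(n,d)
goto([528.4,170.8,84],80.1)
E
```

```text
t 4.15 pos [521.7 172.7 241.8] yaw 79.74 F [ 0.4 -0.3 -0.5] T [-0.01  0.02 -0.09] w 85.4 g 0 z-axis [-1.1e-03 -4.0e-04 -1.0e+00] q [ 0.4   0.46 -0.99  1.79  0.42  1.12 -0.91]
units [-0.024  0.286  6.312] spin -0.06
```

>>> {"fn": "jog_arm", "kwargs": {"motion": [[-0.02,0.28,0,-0.06,130],[0,0,0.5,0,130],[0,0,0.8,0,130],[0,0,0.8,0,130],[0,0,0.8,0,130],[0,0,0.2,0,130],[0,0,0,0,130],[0,0,0,0,130]]}}

```text
t: 4.82
tool_pos: [529.0, 170.5, 164.8]
tool_rot: [0.766, 0.643, -0.0, -0.0]
ft_force: [0.2, 0.7, 1.5]
width: 41.9
grasp_force: 0.0
```

```bash
python3 - <<'E'
from meas import *
n="top";im,d=cams.read_camera(n)
s,ds=cams.read_camera("scene")
goto([528.4,170.8,71],80.1)
C=cloud("top",np.load("top0.npz")["d"]);k=clean(C,95,120,(330,480,60,230));print("lookalike x max",C[k][:,0].max(),C[k][np.argmax(C[k][:,0])])
a=cv2.resize(im[170:250,220:310],None,fx=5,fy=5,interpolation=cv2.INTER_CUBIC);b=cv2.resize(s[205:285,230:320],None,fx=5,fy=5,interpolation=cv2.INTER_CUBIC)
cv2.imwrite("pics/pre.png",cv2.resize(np.hstack([a,b]),(800,356))[:,:,::-1])
E
```

```text
t 4.92 pos [529.7 171.1 165.9] yaw 80.11 F [ 0.3  0.2 -0.3] T [0.04 0.02 0.02] w 42.1 g 0 z-axis [ 1.8e-03  5.0e-04 -1.0e+00] q [ 0.34  0.56 -0.91  1.85  0.53  0.99 -0.97]
units [-0.025 -0.053  3.795] spin 0.002
lookalike x max 428.3315228977064 [428.3315229  156.44714422 109.53186154]
```

View pics/pre.png

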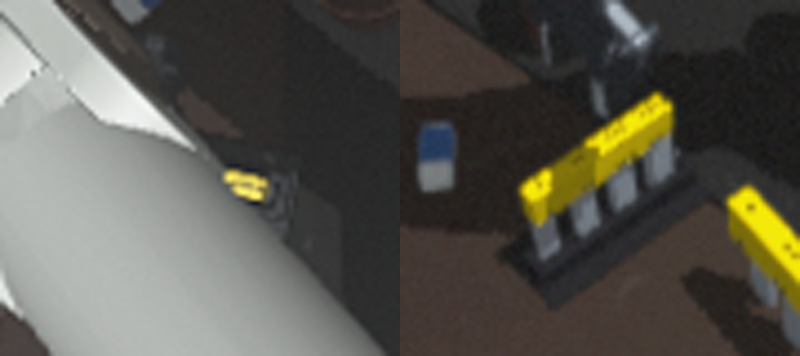

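The right half shows the fingers above the small gauge's bar centre, around crop (600,60), and nothing is in the way. Descending to grip.

>>> {"fn": "jog_arm", "kwargs": {"motion": [[-0.02,-0.04,0.8,0,130],[0,0,0.8,0,130],[0,0,0.8,0,130],[0,0,0.8,0,130],[0,0,0.58,0,130],[0,0,0,0,130],[0,0,0,0,130],[0,0,0,0,255],[0,0,0,0,255],[0,0,0,0,255],[0,0,0,0,255],[0,0,0,0,255],[0,0,0,0,255],[0,0,0,0,255]], "squeeze": 50}}

```text
t: 6.08
tool_pos: [529.0, 171.2, 71.8]
tool_rot: [0.765, 0.644, 0.001, 0.001]
ft_force: [0.1, -1.0, 7.3]
width: 14.1
grasp_force: 49.6
```

```bash
python3 - <<'E'
from meas import *
goto([528.4,170.8,71],80.1)
E
```

```text
t 6.08 pos [529.  171.2  71.8] yaw 80.15 F [ 0.1 -1.   7.3] T [-0.02  0.03  0.  ] w 14.1 g 50 z-axis [ 2.9e-03  5.0e-04 -1.0e+00] q [ 0.25  0.68 -0.8   1.9   0.66  0.84 -1.07]
units [-0.021 -0.022  0.033] spin 0.008
```

>>> {"fn": "jog_arm", "kwargs": {"motion": [[0,0,-0.3,0,255],[0,0,-0.6,0,255],[0,0,-0.8,0,255],[0,0,-0.9,0,255],[0,0,-0.9,0,255],[0,0,-0.6,0,255],[0,0,-0.1,-0.15,255],[0,0,0,0,255]]}}

```text
t: 6.75
tool_pos: [528.3, 170.9, 176.9]
tool_rot: [0.76, 0.65, 0.001, 0.001]
ft_force: [0.9, -0.9, -1.5]
width: 13.1
grasp_force: 49.3
```

```bash
cat >> h.py <<'E'
O=np.array([509.3,-187.7]);PSI=-8.9
def jig(x,y,z=0,o=O,psi=PSI):
    p=np.radians(psi);return np.r_[o+x*np.array([np.cos(p),np.sin(p)])+y*np.array([-np.sin(p),np.cos(p)]),z]
E
python3 - <<'E'
from meas import *
goto(jig(-15,-45,134),81.1)
E
```

```text
t 6.75 pos [528.3 170.9 176.9] yaw 81.11 F [ 0.9 -0.9 -1.5] T [ 0.06  0.01 -0.03] w 13.1 g 49 z-axis [ 2.6e-03  1.0e-04 -1.0e+00] q [ 0.35  0.55 -0.93  1.84  0.51  1.01 -0.95]
units [-16.09    0.859   1.71 ] spin 0.002
```

>>> {"fn": "jog_arm", "kwargs": {"motion": [[-0.5,0.05,0,0,255],[-0.9,0.05,0,0,255],[-0.95,0.05,0,0,255],[-0.95,0.05,0,0,255],[-0.95,0.05,0,0,255],[-0.95,0.05,0,0,255],[-0.95,0.05,0,0,255],[-0.95,0.05,0,0,255],[-0.95,0.05,0,0,255],[-0.95,0.05,0,0,255],[-0.95,0.05,0,0,255],[-0.95,0.05,0,0,255],[-0.95,0.05,0,0,255],[-0.95,0.05,0,0,255],[-0.95,0.05,0,0,255],[-0.95,0.05,0,0,255],[-0.95,0.05,0,0,255],[-0.44,0.01,0.5,0,255],[0,0,0.6,0,255],[0,0,0.6,0,255]]}}

```text
t: 8.42
tool_pos: [485.3, -230.5, 130.7]
tool_rot: [0.761, 0.649, -0.0, -0.001]
ft_force: [-0.2, -0.4, -1.3]
width: 13.4
grasp_force: 49.3
```

>>> {"fn": "jog_arm", "kwargs": {"motion": [[0,0,0,0,255],[0,0,0,0,255],[0,0,0,0,255]]}}

```text
t: 8.67
tool_pos: [486.5, -228.9, 132.6]
tool_rot: [0.76, 0.65, 0.0, -0.0]
ft_force: [-0.2, -0.1, -0.6]
width: 13.7
grasp_force: 49.2
```

```bash
python3 - <<'E'
from meas import *
n="top";im,d=cams.read_camera(n)
s,ds=cams.read_camera("scene");np.savez("scene1.npz",im=s,d=ds)
goto(jig(-15,-45,134),81.1)
a=cv2.resize(im[180:270,330:450],None,fx=3.3,fy=3.3,interpolation=cv2.INTER_CUBIC);b=cv2.resize(s[130:220,300:420],None,fx=3.3,fy=3.3,interpolation=cv2.INTER_CUBIC)
cv2.imwrite("pics/at1.png",np.hstack([a,b])[:,:,::-1])
hs=cv2.cvtColor(s,cv2.COLOR_RGB2HSV);m=cv2.inRange(hs,(22,150,70),(34,255,255));m[:130]=0;m[220:]=0;m[:,:300]=0;m[:,420:]=0
C=cloud("scene",ds);k=(m>0)&(C[...,2]>90)&(C[...,2]<170)
print(k.sum(),C[k].mean(0),np.percentile(C[k][:,2],[5,95]),np.percentile(C[k][:,1],[1,99]))
E
```

```text
t 8.77 pos [ 487.1 -229.5  133.4] yaw 81.11 F [ 0.5 -0.4 -2. ] T [0.05 0.01 0.02] w 13.3 g 49 z-axis [ 1.e-03 -3.e-04 -1.e+00] q [ 1.07  0.57 -0.87  1.91  0.54  0.91 -0.22]
units [-0.012  0.02  -0.024] spin 0.001
108 [ 487.15897111 -197.63365114  146.73559608] [131.05990199 155.21269982] [-273.93237396 -169.71337926]
```

View pics/at1.png

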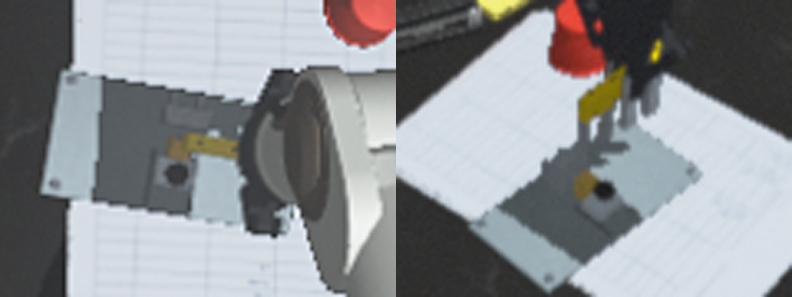

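```bash
python3 - <<'E'
from meas import *
im,d=cams.read_camera("top");C=cloud("top",d)
s,ds=cams.read_camera("scene");CS=cloud("scene",ds)
p=np.radians(PSI);ex=np.array([np.cos(p),np.sin(p)]);ey=np.array([-np.sin(p),np.cos(p)])
for n,I,c in(("top",im,C),("scene",s,CS)):
    h=cv2.cvtColor(I,cv2.COLOR_RGB2HSV);Q=c[...,:2]-O;u=Q@ex;v=Q@ey;z=c[...,2]
    k=(z>147)&(z<160)&(u>-30)&(u<5)&(abs(v)<40)&(h[...,0]>15)&(h[...,0]<36)&(h[...,1]>100)
    k=big(k);print(n,"bartop",k.sum(),"z",np.median(z[k]),"u",np.percentile(u[k],[2,50,98]).round(1),"vmax",np.sort(v[k])[-6:].round(1))
    f=big((z>43)&(z<53)&(abs(v)<35)&(u>-5)&(u<25));print(n,"fence",f.sum(),"u",np.percentile(u[f],[3,50,97]).round(1),"v",np.percentile(v[f],[2,50,98]).round(1),"z",np.median(z[f]).round(1))
    vs=np.r_[[np.nan]*0];
    l=(z>68)&(z<125)&(abs(v)<40)&(u>-40)&(u<10)&(h[...,1]<90);print(n,"leaf px",l.sum(),"u",np.percentile(u[l],[5,50,95]).round(1) if l.any() else 0,"v hist",np.histogram(v[l],np.arange(-40,20,4)) if l.any() else 0)
E
```

```text
top bartop 61 z 152.07609470702687 u [-21.2 -16.  -10.5] vmax [10.3 11.1 11.3 12.4 13.2 13.3]
top fence 79 u [ 0.4  8.5 15.9] v [-18.9  -0.1  19.5] z 48.3
top leaf px 4 u [-13.6 -12.2 -10.8] v hist (array([0, 0, 0, 0, 0, 0, 0, 0, 0, 0, 0, 0, 4, 0]), array([-40, -36, -32, -28, -24, -20, -16, -12,  -8,  -4,   0,   4,   8,
        12,  16]))
scene bartop 64 z 152.1479933322301 u [-24.4 -19.6 -11. ] vmax [10.2 10.6 12.3 13.  13.6 14.4]
scene fence 43 u [-0.1  8.  15.2] v [-13.3   8.   20.4] z 48.0
scene leaf px 87 u [-17.9 -13.7 -10.2] v hist (array([ 2,  7,  7,  7, 12, 11,  0,  0,  1, 10,  7,  8, 14,  1]), array([-40, -36, -32, -28, -24, -20, -16, -12,  -8,  -4,   0,   4,   8,
        12,  16]))
```

>>> {"fn": "jog_arm", "kwargs": {"motion": [[-0.05,0,0.3,0,255],[0,0,0.4,0,255],[0,0,0.35,0,255],[0,0.1,0,0,255],[0,0.1,0,0,255],[0,0,0,0,255],[0,0,0,0,255]]}}

```text
t: 9.45
tool_pos: [491.8, -231.9, 106.8]
tool_rot: [0.76, 0.65, 0.0, 0.0]
ft_force: [-0.4, 0.8, -1.1]
width: 13.3
grasp_force: 49.2
```

>>> {"fn": "jog_arm", "kwargs": {"motion": [[0,0.04,0,0,255],[0,0.04,0,0,255],[0,0,0,0,255],[0,0,0,0,255]]}}

```text
t: 9.78
tool_pos: [493.2, -232.4, 106.7]
tool_rot: [0.76, 0.65, 0.0, 0.0]
ft_force: [-0.1, 0.1, -2.1]
width: 13.2
grasp_force: 49.2
```

```bash
cat >> h.py <<'E'
def st():
    s=robot.observe();p=np.radians(PSI);e=np.array([[np.cos(p),np.sin(p)],[-np.sin(p),np.cos(p)]])
    M=R.from_quat(s["tool_rot"]).as_matrix()
    print("t %.2f"%s["t"],"jig uv",(e@(s["tool_pos"][:2]-O)).round(2),"z %.2f"%s["tool_pos"][2],"Fuv",(e@s["ft_force"][:2]).round(2),"Fz %.2f"%s["ft_force"][2],"T",s["torque"].round(3),"yaw %.2f"%np.degrees(np.arctan2(M[1,0],M[0,0])),"g %.0f"%s["grasp_force"])
E
python3 -c "
from h import *
st()"
```

```text
t 9.78 jig uv [ -8.95 -46.63] z 106.75 Fuv [-0.11  0.1 ] Fz -2.14 T [0.035 0.01  0.02 ] yaw 81.05 g 49
```

>>> {"fn": "jog_arm", "kwargs": {"motion": [[0,0.02,0,0,255],[0,0.02,0,0,255],[0,0,0,0,255]]}}

```text
t: 10.03
tool_pos: [494.2, -232.5, 106.6]
tool_rot: [0.76, 0.65, 0.0, 0.0]
ft_force: [-0.0, 0.5, -1.5]
width: 13.7
grasp_force: 49.2
```

>>> {"fn": "jog_arm", "kwargs": {"motion": [[0,0.02,0,0,255],[0,0.02,0,0,255],[0,0,0,0,255]]}}

```text
t: 10.28
tool_pos: [495.2, -232.6, 106.6]
tool_rot: [0.76, 0.65, 0.0, 0.0]
ft_force: [-0.1, 0.7, -1.5]
width: 13.1
grasp_force: 49.2
```

>>> {"fn": "jog_arm", "kwargs": {"motion": [[0,0.02,0,0,255],[0,0.02,0,0,255],[0,0,0,0,255]]}}

```text
t: 10.53
tool_pos: [496.2, -232.8, 106.6]
tool_rot: [0.76, 0.65, 0.0, 0.0]
ft_force: [-0.8, -0.7, -1.7]
width: 13.6
grasp_force: 49.2
```

```bash
python3 -c "
from h import *
st()"
```

```text
t 10.53 jig uv [ -5.95 -46.58] z 106.59 Fuv [-0.69 -0.8 ] Fz -1.74 T [-0.034  0.012  0.042] yaw 81.05 g 49
```

>>> {"fn": "jog_arm", "kwargs": {"motion": [[0,0.02,0,0,255],[0,0.02,0,0,255],[0,0,0,0,255]]}}

```text
t: 10.78
tool_pos: [496.9, -232.9, 106.5]
tool_rot: [0.76, 0.65, -0.0, -0.0]
ft_force: [-0.5, -0.5, -1.2]
width: 13.4
grasp_force: 49.3
```

>>> {"fn": "jog_arm", "kwargs": {"motion": [[0,0.02,0,0,255],[0,0.02,0,0,255],[0,0,0,0,255]]}}

```text
t: 11.03
tool_pos: [497.2, -233.0, 106.3]
tool_rot: [0.76, 0.65, -0.001, -0.001]
ft_force: [-3.3, 0.0, -0.2]
width: 13.0
grasp_force: 49.5
```

```bash
python3 -c "
from h import *
st()"
```

```text
t 11.03 jig uv [ -4.97 -46.62] z 106.28 Fuv [-3.28 -0.47] Fz -0.16 T [0.181 0.876 0.187] yaw 81.06 g 49
```

>>> {"fn": "jog_arm", "kwargs": {"motion": [[0,-0.02,0.06,0,255],[0,0,0.08,0,255],[0,0,0.08,0,255],[0,0,0.08,0,255],[0,0,0,0,255]]}}

```text
t: 11.45
tool_pos: [497.1, -232.9, 98.4]
tool_rot: [0.76, 0.65, -0.0, -0.0]
ft_force: [-3.4, 0.7, -2.3]
width: 13.2
grasp_force: 49.1
```

```bash
python3 -c "
from h import *
st()"
```

```text
t 11.45 jig uv [ -5.05 -46.52] z 98.41 Fuv [-3.48  0.21] Fz -2.34 T [0.055 0.836 0.216] yaw 81.05 g 49
```

>>> {"fn": "jog_arm", "kwargs": {"motion": [[0,0,0.06,0,255],[0,0,0.06,0,255],[0,0,0,0,255]]}}

```text
t: 11.7
tool_pos: [497.1, -232.9, 95.6]
tool_rot: [0.76, 0.65, -0.0, -0.0]
ft_force: [-3.6, 1.0, -1.6]
width: 13.3
grasp_force: 49.3
```

```bash
python3 -c "
from h import *
st()"
```

```text
t 11.70 jig uv [ -5.02 -46.53] z 95.65 Fuv [-3.7   0.39] Fz -1.63 T [0.039 1.11  0.144] yaw 81.05 g 49
```

>>> {"fn": "jog_arm", "kwargs": {"motion": [[0,0,0.1,0,255],[0,0,0.1,0,255],[0,0,0.1,0,255],[0,0,0.1,0,255],[0,0,0.1,0,255],[0,0,0.1,0,255],[0,0,0.1,0,255],[0,0,0,0,255]]}}

```text
t: 12.37
tool_pos: [497.1, -232.8, 78.0]
tool_rot: [0.76, 0.65, -0.0, -0.0]
ft_force: [-4.0, 0.5, -2.7]
width: 13.6
grasp_force: 49.1
```

```bash
python3 -c "
from h import *
st()"
```

```text
t 12.37 jig uv [ -5.05 -46.48] z 78.03 Fuv [-3.98 -0.13] Fz -2.75 T [0.054 0.962 0.267] yaw 81.05 g 49
```

>>> {"fn": "jog_arm", "kwargs": {"motion": [[0,0,0.06,0,255],[0,0,0.06,0,255],[0,0,0,0,255]]}}

```text
t: 12.62
tool_pos: [497.2, -232.9, 75.3]
tool_rot: [0.76, 0.65, -0.0, -0.0]
ft_force: [-4.8, 1.1, -0.6]
width: 13.1
grasp_force: 49.5
```

```bash
python3 -c "
from h import *
st()"
```

```text
t 12.62 jig uv [ -4.99 -46.48] z 75.33 Fuv [-4.9   0.39] Fz -0.62 T [0.145 1.16  0.239] yaw 81.05 g 49
```

>>> {"fn": "jog_arm", "kwargs": {"motion": [[0,-0.02,-0.2,0,255],[0,-0.02,-0.4,0,255],[0,0,-0.5,0,255],[0,0,-0.5,0,255],[0,-0.06,-0.2,0,255],[0.4,0,0,0,255],[0.5,0,0,0,255],[0.3,0,0,0,255],[0,0,0,0,255],[0,0,0,0,255],[0,0,0,0,255]]}}

```text
t: 13.53
tool_pos: [499.6, -202.8, 120.2]
tool_rot: [0.76, 0.65, -0.0, -0.0]
ft_force: [0.5, 0.7, -1.8]
width: 12.9
grasp_force: 49.3
```

```bash
python3 - <<'E'
from meas import *
im,d=cams.read_camera("top");C=cloud("top",d)
s,ds=cams.read_camera("scene");CS=cloud("scene",ds);st()
p=np.radians(PSI);ex=np.array([np.cos(p),np.sin(p)]);ey=np.array([-np.sin(p),np.cos(p)])
for n,I,c in(("top",im,C),("scene",s,CS)):
    h=cv2.cvtColor(I,cv2.COLOR_RGB2HSV);Q=c[...,:2]-O;u=Q@ex;v=Q@ey;z=c[...,2]
    k=big((z>128)&(z<145)&(u>-30)&(u<10)&(abs(v)<60)&(h[...,0]>15)&(h[...,0]<36)&(h[...,1]>100))
    print(n,"bartop",k.sum(),"z",np.median(z[k]),"u",np.percentile(u[k],[2,50,98]).round(1),"vmax",np.sort(v[k])[-6:].round(1))
    br=big((z>27)&(z<42)&(abs(v)<30)&(u<0)&(u>-40)&(h[...,0]>15)&(h[...,0]<32)&(h[...,1]>110));print(n,"brass",br.sum(),"u",np.percentile(u[br],[3,97]).round(1),"v",np.percentile(v[br],[3,97]).round(1))
b=cv2.resize(s[140:210,300:400],None,fx=6,fy=6,interpolation=cv2.INTER_CUBIC)
cv2.imwrite("pics/at2.png",b[:,:,::-1])
E
```

```text
t 13.63 jig uv [ -7.2  -16.96] z 120.20 Fuv [-0.33  0.07] Fz -0.88 T [-0.016 -0.041  0.021] yaw 81.02 g 49
top bartop 65 z 139.0303611619147 u [-14.6  -8.4  -2.2] vmax [37.5 37.8 38.4 39.4 39.5 39.7]
top brass 3 u [-24.4 -19. ] v [-6.6 -5.9]
scene bartop 78 z 138.4894046500894 u [-16.7 -10.8  -0.3] vmax [39.1 39.3 39.6 42.6 43.1 43.8]
scene brass 27 u [-28.3 -11.8] v [-5.2  9.6]
```

View pics/at2.png

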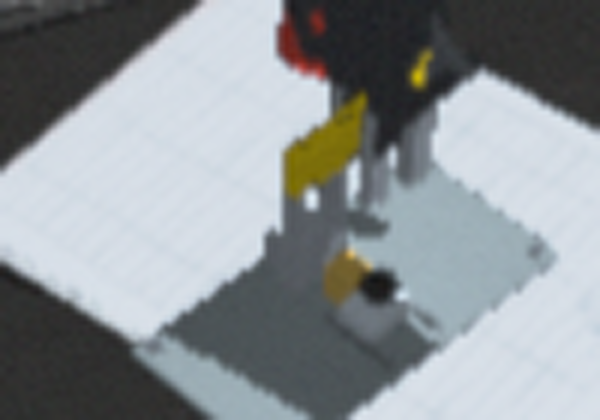

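The picture shows the second leaf hanging above the gap beside the brass jaw at (345,275), with the fence behind it. Trying leaf 2.

>>> {"fn": "jog_arm", "kwargs": {"motion": [[0.04,0,0.2,0,255],[0,0,0.25,0,255],[0,0,0.09,0,255],[0,0.03,0,0,255],[0,0.03,0,0,255],[0,0.03,0,0,255],[0,0,0,0,255],[0,0,0,0,255]]}}

```text
t: 14.3
tool_pos: [501.7, -202.2, 106.9]
tool_rot: [0.76, 0.65, -0.0, -0.0]
ft_force: [-0.2, 0.5, -2.8]
width: 13.3
grasp_force: 49.2
```

```bash
python3 -c "
from h import *
st()"
```

```text
t 14.30 jig uv [ -5.23 -15.52] z 106.94 Fuv [-0.25  0.42] Fz -2.79 T [0.08  0.429 0.046] yaw 81.05 g 49
```

>>> {"fn": "jog_arm", "kwargs": {"motion": [[0,0.02,0.06,0,255],[0,0,0.06,0,255],[0,0,0.04,0,255],[0,0,0.04,0,255],[0,0,0.04,0,255],[0,0,0,0,255]]}}

```text
t: 14.8
tool_pos: [501.9, -202.4, 100.6]
tool_rot: [0.76, 0.65, -0.0, -0.001]
ft_force: [-4.0, -0.2, -1.1]
width: 13.2
grasp_force: 49.3
```

```bash
python3 -c "
from h import *
st()"
```

```text
t 14.80 jig uv [ -5.05 -15.63] z 100.63 Fuv [-3.93 -0.77] Fz -1.06 T [0.105 1.18  0.07 ] yaw 81.05 g 49
```

>>> {"fn": "jog_arm", "kwargs": {"motion": [[0,0,0.04,0,255],[0,0,0.04,0,255],[0,0,0,0,255]]}}

```text
t: 15.05
tool_pos: [501.9, -202.4, 98.7]
tool_rot: [0.76, 0.65, -0.001, -0.0]
ft_force: [-5.5, 1.1, -0.4]
width: 13.2
grasp_force: 49.6
```

```bash
python3 -c "
from h import *
st()"
```

```text
t 15.05 jig uv [ -5.01 -15.62] z 98.72 Fuv [-5.62  0.25] Fz -0.37 T [0.131 1.3   0.097] yaw 81.05 g 50
```

>>> {"fn": "jog_arm", "kwargs": {"motion": [[0,0,0.04,0,255],[0,0,0.04,0,255],[0,0,0,0,255]]}}

```text
t: 15.3
tool_pos: [501.9, -202.4, 96.7]
tool_rot: [0.76, 0.65, -0.0, -0.0]
ft_force: [-4.5, -0.1, -1.1]
width: 13.3
grasp_force: 49.6
```

```bash
python3 -c "
from h import *
st()"
```

```text
t 15.30 jig uv [ -5.   -15.63] z 96.74 Fuv [-4.43 -0.83] Fz -1.12 T [0.186 1.275 0.144] yaw 81.05 g 50
```

>>> {"fn": "jog_arm", "kwargs": {"motion": [[0,0,0.06,0,255],[0,0,0.06,0,255],[0,0,0.06,0,255],[0,0,0.06,0,255],[0,0,0,0,255]]}}

```text
t: 15.72
tool_pos: [501.9, -202.3, 90.6]
tool_rot: [0.76, 0.65, -0.0, -0.001]
ft_force: [-5.6, 0.5, -0.5]
width: 13.5
grasp_force: 49.4
```

```bash
python3 -c "
from h import *
st()"
```

```text
t 15.72 jig uv [ -5.05 -15.6 ] z 90.60 Fuv [-5.62 -0.41] Fz -0.49 T [ 0.168  1.18  -0.012] yaw 81.05 g 49
```

>>> {"fn": "jog_arm", "kwargs": {"motion": [[0,0,0.1,0,255],[0,0,0.1,0,255],[0,0,0.1,0,255],[0,0,0.1,0,255],[0,0,0.1,0,255],[0,0,0.06,0,255],[0,0,0,0,255]]}}

```text
t: 16.3
tool_pos: [501.9, -202.3, 76.5]
tool_rot: [0.76, 0.65, -0.0, -0.001]
ft_force: [-4.7, -0.2, -2.1]
width: 13.3
grasp_force: 49.3
```

```bash
python3 -c "
from h import *
st()"
```

```text
t 16.30 jig uv [ -5.09 -15.57] z 76.49 Fuv [-4.6  -0.91] Fz -2.11 T [0.126 1.135 0.056] yaw 81.05 g 49
```

>>> {"fn": "jog_arm", "kwargs": {"motion": [[0,-0.01,-0.1,0,255],[0,0,-0.3,0,255],[0,0,-0.5,0,255],[0,0,-0.5,0,255],[0,-0.05,-0.34,0,255],[0.4,-0.05,0,0,255],[0.5,0,0,0,255],[0.3,0,0,0,255],[0,0,0,0,255],[0,0,0.2,0,255],[0,0,0.25,0,255],[0,0,0.09,0,255],[0,0.04,0,0,255],[0,0.04,0,0,255],[0,0,0,0,255],[0,0,0,0,255]]}}

```text
t: 17.63
tool_pos: [506.3, -172.8, 106.9]
tool_rot: [0.76, 0.65, -0.0, -0.0]
ft_force: [-1.1, -0.1, -1.2]
width: 13.3
grasp_force: 49.3
```

```bash
python3 -c "
from h import *
st()"
```

```text
t 17.63 jig uv [-5.26 14.27] z 106.90 Fuv [-1.04 -0.24] Fz -1.16 T [-0.046  0.309 -0.019] yaw 81.03 g 49
```

>>> {"fn": "jog_arm", "kwargs": {"motion": [[0,0.02,0.06,0,255],[0,0,0.06,0,255],[0,0,0.06,0,255],[0,0,0.04,0,255],[0,0,0.02,0,255],[0,0,0,0,255]]}}

```text
t: 18.13
tool_pos: [506.5, -172.7, 100.7]
tool_rot: [0.76, 0.65, -0.0, -0.0]
ft_force: [-2.9, 0.8, -1.1]
width: 13.0
grasp_force: 49.3
```

```bash
python3 -c "
from h import *
st()"
```

```text
t 18.13 jig uv [-5.12 14.4 ] z 100.73 Fuv [-3.01  0.36] Fz -1.06 T [ 0.133  0.893 -0.033] yaw 81.05 g 49
```

>>> {"fn": "jog_arm", "kwargs": {"motion": [[0,0,0.02,0,255],[0,0,0.02,0,255],[0,0,0,0,255]]}}

```text
t: 18.38
tool_pos: [506.5, -172.7, 99.9]
tool_rot: [0.76, 0.65, -0.0, -0.0]
ft_force: [-3.7, 0.4, 1.0]
width: 13.2
grasp_force: 49.5
```

```bash
python3 -c "
from h import *
st()"
```

```text
t 18.38 jig uv [-5.06 14.4 ] z 99.89 Fuv [-3.7  -0.16] Fz 1.04 T [ 0.164  1.192 -0.059] yaw 81.05 g 50
```

>>> {"fn": "jog_arm", "kwargs": {"motion": [[0,0,0.02,0,255],[0,0,0.02,0,255],[0,0,0,0,255]]}}

```text
t: 18.63
tool_pos: [506.6, -172.7, 99.0]
tool_rot: [0.76, 0.65, -0.0, -0.0]
ft_force: [-4.7, 0.5, 2.1]
width: 13.4
grasp_force: 49.9
```

```bash
python3 -c "
from h import *
st()"
```

```text
t 18.63 jig uv [-5.02 14.42] z 99.03 Fuv [-4.7  -0.21] Fz 2.15 T [ 0.168  1.387 -0.039] yaw 81.05 g 50
```

>>> {"fn": "jog_arm", "kwargs": {"motion": [[0,0,0.02,0,255],[0,0,0.02,0,255],[0,0,0,0,255]]}}

```text
t: 18.88
tool_pos: [506.6, -172.6, 98.2]
tool_rot: [0.76, 0.65, -0.0, -0.0]
ft_force: [-6.4, 0.1, 4.7]
width: 13.0
grasp_force: 50.2
```

```bash
python3 -c "
from h import *
st()"
```

```text
t 18.88 jig uv [-5.01 14.51] z 98.24 Fuv [-6.36 -0.89] Fz 4.66 T [0.242 1.535 0.005] yaw 81.06 g 50
```

>>> {"fn": "jog_arm", "kwargs": {"motion": [[0,0,0.02,0,255],[0,0,0.02,0,255],[0,0,0,0,255]]}}

```text
t: 19.13
tool_pos: [506.6, -172.6, 97.5]
tool_rot: [0.76, 0.65, -0.001, -0.0]
ft_force: [-7.3, 1.9, 5.8]
width: 13.7
grasp_force: 50.5
```

```bash
python3 -c "
from h import *
st()"
```

```text
t 19.13 jig uv [-4.97 14.51] z 97.47 Fuv [-7.49  0.74] Fz 5.77 T [ 0.296  1.727 -0.064] yaw 81.06 g 51
```

```bash
python3 - <<'E'
from h import *
s,ds=cams.read_camera("scene");im,d=cams.read_camera("top");st()
b=cv2.resize(s[140:210,300:400],None,fx=5,fy=5,interpolation=cv2.INTER_CUBIC)
a=cv2.resize(im[195:265,360:420],None,fx=5,fy=5,interpolation=cv2.INTER_CUBIC)
cv2.imwrite("pics/at3.png",np.hstack([b,a])[:,:,::-1])
E
```

```text
t 19.23 jig uv [-4.98 14.5 ] z 97.46 Fuv [-6.25 -0.46] Fz 5.46 T [ 0.222  1.732 -0.015] yaw 81.05 g 51
```

View pics/at3.png

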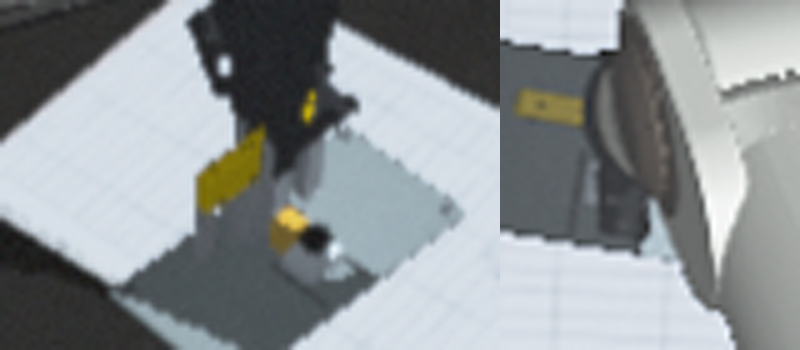

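```bash
python3 - <<'E'
from meas import *
p=np.radians(PSI);ex=np.array([np.cos(p),np.sin(p)]);ey=np.array([-np.sin(p),np.cos(p)])
st()
for n in("top","scene"):
    I,d=cams.read_camera(n);c=cloud(n,d)
    h=cv2.cvtColor(I,cv2.COLOR_RGB2HSV);Q=c[...,:2]-O;u=Q@ex;v=Q@ey;z=c[...,2]
    k=(z>100)&(z<130)&(u>-30)&(u<10)&(abs(v)<80)&(h[...,0]>15)&(h[...,0]<36)&(h[...,1]>100)
    k=big(k)
    if n=="scene": k&=z>113
    print(n,k.sum(),"z",np.median(z[k]),"u",np.percentile(u[k],[2,50,98]).round(1),"vmax",np.sort(v[k])[-3:].round(1))
    if n=="top":
        A=np.c_[v[k]-45,np.ones(k.sum())];r,res,_,_=np.linalg.lstsq(A,z[k],rcond=None);print("slope deg",np.degrees(r[0]),"z at v=45",r[1],"se",np.degrees((z[k]-A@r).std()/np.sqrt(k.sum())/v[k].std()))
E
```

```text
t 19.23 jig uv [-4.98 14.5 ] z 97.46 Fuv [-6.25 -0.46] Fz 5.46 T [ 0.222  1.732 -0.015] yaw 81.05 g 51
top 56 z 116.69274674782434 u [-11.3  -5.5   0.4] vmax [70.  70.7 70.9]
slope deg -2.760941297590613 z at v=45 117.30581270412745 se 1.5374586925570781
scene 61 z 116.86696228649328 u [-14.1  -6.8   0.9] vmax [71.8 72.5 72.6]
```

```bash
python3 - <<'E'
from meas import *
for n in("top","scene"):
    im=np.load(n+"0.npz")["im"].astype(np.float32)
    us=np.arange(-34,20,1.)
    for z,vs in((34,np.arange(-6,7,1.)),(48,np.arange(-15,16,1.))):
        P=np.array([jig(u,v,z) for u in us for v in vs]);q=proj(n,P).astype(np.float32)
        S=cv2.remap(im,q[:,0].reshape(len(us),-1),q[:,1].reshape(len(us),-1),cv2.INTER_LINEAR).mean(1)
        print(n,z);print(" ".join("%d:%d/%d"%(u,s[0],s[0]-s[2]) for u,s in zip(us,S) if u<5 or z==48 and u>-8))
E
```

```text
top 34
-34:86/-11 -33:95/-14 -32:106/-16 -31:123/-8 -30:148/12 -29:175/38 -28:203/64 -27:223/84 -26:236/99 -25:241/105 -24:243/105 -23:243/104 -22:241/104 -21:240/103 -20:239/103 -19:239/103 -18:238/103 -17:238/103 -16:237/104 -15:237/104 -14:238/104 -13:239/104 -12:240/104 -11:236/101 -10:223/92 -9:204/77 -8:181/55 -7:155/27 -6:132/1 -5:127/-17 -4:140/-23 -3:154/-24 -2:158/-24 -1:153/-22 0:147/-20 1:149/-19 2:164/-20 3:182/-20 4:196/-21
top 48
-34:135/-16 -33:144/-17 -32:152/-16 -31:164/-10 -30:173/1 -29:184/19 -28:192/35 -27:196/48 -26:198/56 -25:199/61 -24:199/61 -23:199/59 -22:200/58 -21:200/57 -20:199/56 -19:199/56 -18:198/56 -17:198/56 -16:198/56 -15:198/57 -14:199/57 -13:200/57 -12:198/53 -11:192/47 -10:182/38 -9:170/25 -8:155/9 -7:143/-6 -6:141/-17 -5:149/-22 -4:158/-24 -3:160/-23 -2:155/-22 -1:150/-20 0:154/-19 1:169/-19 2:186/-19 3:199/-19 4:208/-18 5:213/-16 6:215/-15 7:213/-16 8:210/-16 9:209/-17 10:207/-18 11:206/-18 12:205/-19 13:206/-19 14:204/-19 15:194/-19 16:178/-19 17:161/-19 18:146/-18 19:133/-16
scene 34
-34:53/6 -33:62/15 -32:77/27 -31:95/43 -30:117/60 -29:141/7
[... 264 characters left out ...]
4/23 -5:133/9 -4:125/-1 -3:119/-8 -2:116/-11 -1:115/-14 0:114/-15 1:114/-15 2:114/-15 3:114/-15 4:115/-15
scene 48
-34:181/48 -33:187/52 -32:191/55 -31:194/57 -30:195/58 -29:196/58 -28:196/59 -27:197/59 -26:197/59 -25:198/59 -24:198/59 -23:198/59 -22:198/58 -21:196/56 -20:193/52 -19:189/45 -18:182/36 -17:174/26 -16:165/15 -15:156/5 -14:148/-2 -13:141/-9 -12:136/-13 -11:132/-16 -10:129/-17 -9:127/-18 -8:125/-18 -7:123/-17 -6:122/-17 -5:120/-16 -4:120/-16 -3:120/-16 -2:123/-17 -1:128/-18 0:136/-19 1:147/-21 2:159/-22 3:168/-24 4:175/-25 5:181/-25 6:184/-26 7:186/-26 8:186/-26 9:186/-26 10:186/-26 11:185/-26 12:185/-26 13:185/-26 14:183/-25 15:182/-24 16:181/-23 17:182/-22 18:184/-21 19:187/-20
```

>>> {"fn": "jog_arm", "kwargs": {"motion": [[0,0,-0.1,0,255],[0,0,-0.1,0,255],[0,-0.02,-0.08,0,255],[0,-0.02,0,0,255],[0,0,0,0,255],[0,0,0,0,255]], "squeeze": 110}}

```text
t: 19.83
tool_pos: [506.5, -172.6, 104.4]
tool_rot: [0.76, 0.65, 0.0, 0.0]
ft_force: [-2.9, 0.6, -0.1]
width: 12.8
grasp_force: 108.3
```

```bash
python3 -c "
from h import *
st()"
```

```text
t 19.83 jig uv [-5.16 14.52] z 104.42 Fuv [-2.93  0.14] Fz -0.10 T [ 0.151  1.015 -0.117] yaw 81.05 g 108
```

>>> {"fn": "jog_arm", "kwargs": {"motion": [[0,0,0.06,0,255],[0,0,0.06,0,255],[0,0,0.04,0,255],[0,0,0,0,255]]}}

```text
t: 20.17
tool_pos: [506.4, -172.7, 99.9]
tool_rot: [0.76, 0.65, 0.0, 0.0]
ft_force: [-1.2, 0.9, -2.3]
width: 12.7
grasp_force: 108.2
```

```bash
python3 -c "
from h import *
st()"
```

```text
t 20.17 jig uv [-5.23 14.41] z 99.88 Fuv [-1.36  0.68] Fz -2.26 T [ 0.026  0.617 -0.041] yaw 81.05 g 108
```

>>> {"fn": "jog_arm", "kwargs": {"motion": [[0,0,0.04,0,255],[0,0,0.04,0,255],[0,0,0,0,255]]}}

```text
t: 20.42
tool_pos: [506.4, -172.6, 98.2]
tool_rot: [0.76, 0.65, 0.0, 0.0]
ft_force: [-3.4, 1.2, 1.3]
width: 12.2
grasp_force: 108.8
```

```bash
python3 -c "
from h import *
st()"
```

```text
t 20.42 jig uv [-5.2  14.48] z 98.19 Fuv [-3.57  0.63] Fz 1.30 T [0.14  0.752 0.011] yaw 81.06 g 109
```

>>> {"fn": "jog_arm", "kwargs": {"motion": [[0,0,0.04,0,255],[0,0,0.04,0,255],[0,0,0,0,255]]}}

```text
t: 20.67
tool_pos: [506.4, -172.6, 96.4]
tool_rot: [0.76, 0.65, 0.0, 0.0]
ft_force: [-3.7, 1.5, 5.1]
width: 12.6
grasp_force: 109.4
```

```bash
python3 -c "
from h import *
st()"
```

```text
t 20.67 jig uv [-5.22 14.51] z 96.41 Fuv [-3.93  0.87] Fz 5.07 T [ 0.076  0.921 -0.027] yaw 81.06 g 109
```

>>> {"fn": "jog_arm", "kwargs": {"motion": [[0,0,-0.2,0,255],[0,0,-0.4,0,255],[0,-0.05,-0.36,0,255],[-0.4,0,0,0,255],[-0.5,0,0,0,255],[-0.3,0,0,0,255],[0,0,0,0,255],[0,0,0,0,255],[0,0,0,0,255]]}}

```text
t: 21.42
tool_pos: [499.9, -201.9, 119.7]
tool_rot: [0.76, 0.65, 0.0, -0.0]
ft_force: [-0.5, 0.8, -2.1]
width: 12.4
grasp_force: 108.4
```

```bash
python3 - <<'E'
from meas import *
p=np.radians(PSI);ex=np.array([np.cos(p),np.sin(p)]);ey=np.array([-np.sin(p),np.cos(p)])
st()
for n in("top","scene"):
  zz=[]
  for _ in range(3):
    I,d=cams.read_camera(n);c=cloud(n,d)
    h=cv2.cvtColor(I,cv2.COLOR_RGB2HSV);Q=c[...,:2]-O;u=Q@ex;v=Q@ey;z=c[...,2]
    k=big((z>128)&(z<145)&(u>-30)&(u<10)&(abs(v)<80)&(h[...,0]>15)&(h[...,0]<36)&(h[...,1]>100))
    if n=="scene":k&=z>135
    zz.append([v[k],z[k]]);
  V,Z=np.hstack(zz);r=np.polyfit(V,Z,1);print(n,"z",np.median(Z),"vmax",np.sort(V)[-6:].round(1),"slope deg",np.degrees(r[0]))
E
```

```text
t 21.42 jig uv [ -7.07 -15.53] z 119.75 Fuv [-0.64  0.72] Fz -2.05 T [ 0.028 -0.    -0.052] yaw 81.02 g 108
top z 138.68600600571654 vmax [40.5 40.5 40.6 40.9 40.9 41.2] slope deg 0.8348807086945103
scene z 139.00719890551773 vmax [42.9 43.5 43.5 44.5 44.6 44.9] slope deg -1.272363945118927
```

>>> {"fn": "jog_arm", "kwargs": {"motion": [[0,0,0.2,0,255],[0,0,0.25,0,255],[0,0,0.06,0,255],[0,0.04,0,0,255],[0,0.04,0,0,255],[0,0.01,0,0,255],[0,0,0,0,255],[0,0,0.06,0,255],[0,0,0.06,0,255],[0,0,0.06,0,255],[0,0,0.06,0,255],[0,0,0.06,0,255],[0,0,0.04,0,255],[0,0,0,0,255]]}}

```text
t: 22.88
tool_pos: [501.8, -202.4, 98.4]
tool_rot: [0.76, 0.65, -0.0, -0.0]
ft_force: [-3.1, 1.0, -2.2]
width: 12.7
grasp_force: 108.4
```

```bash
python3 -c "
from h import *
st()"
```

```text
t 22.88 jig uv [ -5.12 -15.64] z 98.37 Fuv [-3.27  0.5 ] Fz -2.21 T [0.086 1.025 0.075] yaw 81.05 g 108
```

Leaf 2 is back in without any vertical force. Next I'll lower it to the plate.

>>> {"fn": "jog_arm", "kwargs": {"motion": [[0,0,0.08,0,255],[0,0,0.1,0,255],[0,0,0.1,0,255],[0,0,0.1,0,255],[0,0,0.1,0,255],[0,0,0.1,0,255],[0,0,0.1,0,255],[0,0,0.1,0,255],[0,0,0.08,0,255],[0,0,0,0,255]]}}

```text
t: 23.72
tool_pos: [501.8, -202.2, 76.8]
tool_rot: [0.76, 0.65, -0.0, -0.0]
ft_force: [-4.5, 0.9, -3.2]
width: 12.7
grasp_force: 108.6
```

>>> {"fn": "jog_arm", "kwargs": {"motion": [[0,0,0.04,0,255],[0,0,0.03,0,255],[0,0,0,0,255]]}}

```text
t: 23.97
tool_pos: [501.8, -202.2, 75.4]
tool_rot: [0.76, 0.65, -0.0, -0.0]
ft_force: [-4.4, 0.7, -0.0]
width: 12.2
grasp_force: 108.7
```

```bash
python3 -c "
from h import *
st()"
```

```text
t 23.97 jig uv [ -5.13 -15.49] z 75.38 Fuv [-4.43  0.  ] Fz -0.02 T [0.195 1.231 0.132] yaw 81.06 g 109
```

>>> {"fn": "jog_arm", "kwargs": {"motion": [[0,0,0.04,0,255],[0,0,0.04,0,255],[0,0,0,0,255]]}}

```text
t: 24.22
tool_pos: [501.9, -202.3, 74.0]
tool_rot: [0.76, 0.65, -0.001, -0.0]
ft_force: [-7.1, 0.3, 6.9]
width: 12.4
grasp_force: 109.7
```

```bash
python3 -c "
from h import *
st()"
```

```text
t 24.22 jig uv [ -5.1  -15.61] z 73.98 Fuv [-7.09 -0.81] Fz 6.85 T [0.319 1.749 0.098] yaw 81.05 g 110
```

>>> {"fn": "jog_arm", "kwargs": {"motion": [[0,0,0.04,0,255],[0,0,0,0,255],[0,0,0,0,255]]}}

```text
t: 24.47
tool_pos: [501.9, -202.4, 74.0]
tool_rot: [0.76, 0.65, -0.001, 0.0]
ft_force: [-9.8, 1.6, 15.7]
width: 12.3
grasp_force: 111.2
```

```bash
python3 -c "
from h import *
st()"
```

```text
t 24.47 jig uv [ -5.04 -15.63] z 73.96 Fuv [-9.9   0.11] Fz 15.73 T [0.497 2.499 0.099] yaw 81.05 g 111
```

>>> {"fn": "jog_arm", "kwargs": {"motion": [[0,-0.02,-0.03,0,255],[0,-0.02,-0.03,0,255],[0,0,0,0,255],[0,0,0,0,255]], "squeeze": 30}}

```text
t: 24.8
tool_pos: [501.7, -202.2, 74.2]
tool_rot: [0.76, 0.65, 0.0, 0.0]
ft_force: [-3.2, -0.1, 0.7]
width: 12.3
grasp_force: 108.5
```

```bash
python3 -c "
from h import *
st()"
```

```text
t 24.80 jig uv [ -5.24 -15.54] z 74.23 Fuv [-3.11 -0.57] Fz 0.67 T [0.17  0.962 0.037] yaw 81.05 g 108
```

>>> {"fn": "jog_arm", "kwargs": {"motion": [[0,-0.02,0,0,255],[0,0,0,0,255],[0,0,0,0,205],[0,0,0,0,195],[0,0,0,0,180],[0,0,0,0,160],[0,0,0,0,140],[0,0,0,0,130],[0,0,0,0,130],[0,0,0,0,130]]}}

```text
t: 25.63
tool_pos: [501.0, -202.1, 74.1]
tool_rot: [0.76, 0.65, 0.0, 0.0]
ft_force: [0.1, -0.1, 0.4]
width: 42.1
grasp_force: 0.0
```

```bash
python3 -c "
from h import *
st()"
```

```text
t 25.63 jig uv [ -6.   -15.55] z 74.10 Fuv [ 0.08 -0.09] Fz 0.40 T [ 0.024  0.043 -0.049] yaw 81.05 g 0
```

>>> {"fn": "jog_arm", "kwargs": {"motion": [[0,0,-0.2,0,130],[0,0,-0.5,0,130],[0,0,-0.8,0,130],[0,0,-0.9,0,130],[0,0,-0.9,0,130],[0,0,-0.9,0,130],[0,0,-0.9,0,130],[-0.8,0,-0.3,0,130],[-0.9,0,0,0,130],[-0.9,0,0,0,130],[-0.9,0,0,0,130],[-0.9,0,0,0,130],[-0.9,0,0,0,130],[-0.9,0,0,0,130],[-0.9,0,0,0,130],[-0.9,0,0,0,130],[-0.3,0,0,0,130],[0,0,0,0,130],[0,0,0,0,130]]}}

```text
t: 27.22
tool_pos: [468.9, -406.1, 209.5]
tool_rot: [0.76, 0.65, 0.001, -0.0]
ft_force: [0.9, 0.3, -0.1]
width: 41.8
grasp_force: 0.0
```

```bash
python3 - <<'E'
from meas import *
p=np.radians(PSI);ex=np.array([np.cos(p),np.sin(p)]);ey=np.array([-np.sin(p),np.cos(p)])
st();out=[]
for n in("top","scene"):
    I,d=cams.read_camera(n);c=cloud(n,d);out.append(I)
    h=cv2.cvtColor(I,cv2.COLOR_RGB2HSV);Q=c[...,:2]-O;u=Q@ex;v=Q@ey;z=c[...,2]
    k=big((z>85)&(z<105)&(u>-40)&(u<20)&(abs(v)<90)&(h[...,0]>15)&(h[...,0]<36)&(h[...,1]>100));r=np.polyfit(v[k],z[k],1)
    print(n,"z",np.percentile(z[k],[5,50,95]),"u",np.percentile(u[k],[2,50,98]).round(1),"v",np.percentile(v[k],[1,50,99]).round(1),"slope",np.degrees(r[0]),rect(n,k,94))
a=cv2.resize(out[0][170:260,330:450],None,fx=3.3,fy=3.3,interpolation=cv2.INTER_CUBIC);b=cv2.resize(out[1][130:220,300:420],None,fx=3.3,fy=3.3,interpolation=cv2.INTER_CUBIC)
cv2.imwrite("pics/fin.png",np.hstack([a,b])[:,:,::-1])
E
```

```text
t 27.22 jig uv [  -6.13 -221.98] z 209.53 Fuv [0.79 0.44] Fz -0.10 T [0.077 0.031 0.027] yaw 81.05 g 0
top z [89.74155034 93.18876305 95.55404099] u [-13.   -6.6  -0.1] v [-67.2 -11.   39.5] slope -0.22853939517573962 ((500.3193664550781, -200.30764770507812), (108.7933120727539, 14.051959991455078), 81.14077758789062)
scene z [86.52959741 92.34884907 95.6493087 ] u [-15.   -9.3   0.5] v [-62.3  -7.1  43.1] slope -0.41430667282452227 ((496.38104248046875, -194.18116760253906), (111.87641906738281, 21.18947410583496), 80.24441528320312)
```

View pics/fin.png

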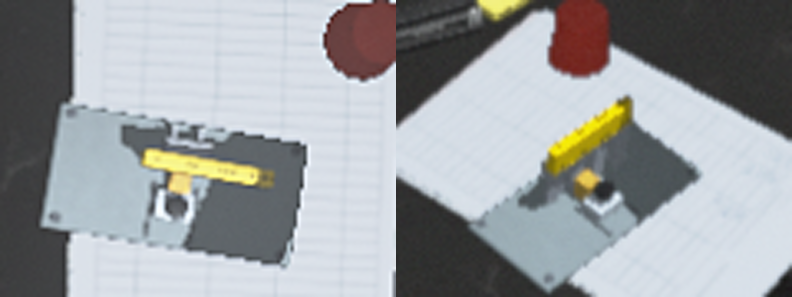

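The gauge stands upright and level in the jig, with its bar across (200,167) in the left half. Leaf 2 is in the gap and the bar's top is at about z = 93, so it is seated on the plate. The jaw and the neighbouring things are unmoved.

```bash
python3 -c "
from cell import robot
print(robot.hand_in())"
```

```text
the job is handed in; nothing more can be done
None
```

The gap is between 7 and 10 mm: leaves 1 (4 mm) and 2 (7 mm) went in, leaf 3 (10 mm) bound on top of the jaw, and I handed in with the gauge standing released in the jig and leaf 2 down on the base plate.

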